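Walk the straightedge up to the cover's tabs

TASK

The tabs of the black plastic cover are to be checked, so walk the aluminium straightedge round to lie along the tabbed edge, pivoting it about one end at a time and never lifting the whole bar. First, with the plain end staying where it is, swing the end with the hole round to the nearer corner of the tabbed edge; then, with the hole end staying there, swing the plain end round to the other corner. Leave the bar flat and parallel to the edge, about a finger's width clear of both tabs and centred on the cover so that an end lies at each corner, and leave the wooden offcut alone.

Things in the scene. Friction and masses are not known exactly. Their poses are not given: they have to be found in the camera images.
- straightedge: Aluminium box-section bar 250 x 30 x 30 mm, about 0.4 kg, lying loose on the table. A 15 mm round hole goes down through it near one end; the other end is plain. Origin (plain-end point): underside, centre line, 15 mm inside the plain end; x axis along the bar towards the hole end, z up. Can be gripped across its width near either end; slides with ordinary friction.
- hole_end (a point): The hole-end point of the straightedge: on the underside on the centre line, 15 mm inside the end with the hole, 220 mm from the plain-end point along the bar's x axis. The hole's centre is within 1 mm of it.
- cover: Black plastic cover, open side up like a tray, fixed. 140 mm along x, 220 along y, 35 high. Origin: centre of underside, z up. Tabbed edge: x = +70 mm; two 22 mm wide tabs at y = +-55 reach x = 90. Place of the bar: hole-end point at x 120, y +110, plain-end point at x 120, y -110 (15 mm clear of tabs). The bar starts with its plain-end point about 220 mm out (+x) from the hole end's place.
- offcut: Bystander: a plain pale wooden stick without a hole, 170 mm by 30 mm by 30 mm, loose, lying beyond the -y end of the cover's tabbed edge. Origin: centre of the underside, x axis along its length.

How it is judged:
By the outcome, as a careful person would: the job done as asked, in the order asked, and still so for the second after the job is handed in, with the robot touching nothing.
It also fails if it takes over 58 s, if anything falls off the work surface, if the arm or the gripper's body presses on something with over 40 N, if the wrist force passes 120 N, or if a joint passes its speed limit or range.

ROBOT

A 7-joint arm with a two-finger parallel gripper is mounted at the origin on the work surface. World frame = base frame: x ahead of the robot, y to its left, z up, the work surface at z = 0. Lengths are in m, angles in rad, forces in N, time in s.
With the tool pointing down it reaches from about 0.35 to 0.9 m from the base axis. Payload 8.1 kg.
Tool frame: the origin (TCP) lies at the centre of the arm's flange, where the gripper is bolted on; the fingertips stand 178 mm ahead of it and the grasp point (between the pads) lies 159 mm ahead of it; z points along the fingers, y is the line along which they close (so a half turn about z gives the same grasp; the last joint's range is limited). The gripper opens to 92 mm and grips with 3 to 60 N. Pads are 19 mm wide; open, the fingers measure 130 mm over their backs; the gripper's body (75 mm by 190 mm) begins 47 mm behind the grasp point.
Start: joints at [-1.321, 0.434, 0.025, 1.573, -0.012, 1.134, -0.075], TCP at [0.216, 0.587, 0.405] pointing down, gripper open.
Joint ranges: [-2.62, 2.62], [-0.44, 2.09], [-1.27, 1.32], [0.08, 2.57], [-1.32, 4.46], [0.12, 2], [-2.74, 2.74]. Speed limits (rad/s): [2.22, 2.22, 3.01, 3.01, 3.14, 3.14, 3.14].

INTERFACE

Orientations are given as a rotation vector (axis times angle).
In Python, from cell import arm gives the robot as it stands. The module is installed in compiled form; this text tells all that it offers.
- The arm moves only by the shell command python3 -m inch 'ROWS' [FORCE]. ROWS is text: rows parted by semicolons, each of 5 numbers parted by spaces: the shift along the tool's x, y, z in m, then the turn about the tool's z in rad, then the finger opening in m, from 0 to 0.0918. In form: x y z roll fingers; .... A call has 1 to 5 rows; each row is the pose to reach, as a shift and turn from the pose commanded when the call began, along the tool's axes at that moment; what a row does not reach only later rows make up. A row lasts 1/10 s, in which the tool goes at most 50 mm and 8.59 degrees, less where a joint would pass 70% of its speed; a pose out of reach is approached as far as the arm can. A call with a gripper value outside its range is refused whole. The fingers move at their own pace and stop on an object; FORCE is the grip in N (left out, the last holds). Time passes only in rows, so rows that repeat a pose let the fingers close. It gives the time, the measured TCP pose, the force, the opening and the grip force at its end, in the units of the state.
- arm.observe(): the state, without advancing time (a new reading comes with each control period).
- arm.get_image(name): name is "side" or "top" or "wrist"; returns the picture (480x640x3 uint8, red, green, blue); there is no depth.
- arm.get_calibration(name): a dict with "intrinsics" (3x3 intrinsics, pixels), "pose" (4x4, takes a point from camera to world coordinates). Camera axes: x right, y up, looking along -z (the intrinsics and any distortion apply to the point x, -y, -z); pixel columns grow to the right and rows downward; lengths in m; the calibration is good to about 2 mm. A picture is of the moment at which its call begins: read the wrist's pose just before it. get_calibration takes no time and is no camera call; for the wrist camera it gives the pose at the moment of the call.
- arm.sign_off(): hands the job in; it is judged then, once.
Trained networks look in the newest picture that a camera, given by its name, has taken for a name from the list of things; names that differ only in an ending like _2 or _b are one class to them, and where a whole thing is asked for, a point or a joint stands for the part that bears it (a point fixed in the world has none). Each returns a list of dicts, best first, with "conf" (0 to 1); they miss things now and then, are a little off and sometimes report something else, mostly with a low value. They report only what shows in the picture. A call takes as long as a camera call.
- arm.look_for(camera, query): "point" ([row, column] in pixels, amid what is visible of it).
- arm.silhouettes(camera, query): "region" (480x640 bool, what is visible of it) and "point" ([row, column] in pixels, amid what is visible of it).
- arm.place_of(camera, query): "point" ([row, column] in pixels: a listed point, or the origin of a listed thing).
The state is a dict: "clock": time; "joints": joint angles; "dq": joint speeds; "joint_efforts": joint torques, N m; "position": TCP position; "ee_rot": TCP orientation; "force": force on the tool from outside, world axes, zero at the start; "ft_torque": the same for the moment, N m; "width": opening from 0.0 (shut) to 1.0 (fully open); "gripper_force": force on a finger pad.
Only numpy, scipy, OpenCV 4.12 (cv2) and the standard library are available. Lean on these libraries where they do the work, as an engineer would, in place of code of your own. Each camera call takes 0.05 s, during which the arm holds its last target. There are 200 camera calls.

## Working session

There is one attempt and no reset: what is moved stays moved. The work goes in short steps, Python scripts to look and compute and a shell command to move; the robot and the scene stay as the last step left them, time stands still between calls to the robot, and variables do not carry over. Pictures are saved under pics/ and viewed, at most 13 in all, crops included, and the job is handed in when it is done.

```bash
mkdir -p pics
cat > h.py <<'E'
import numpy as np, cv2
from cell import arm
from scipy.spatial.transform import Rotation as R
def ray(cam,rc,z):
    c=arm.get_calibration(cam);K=np.array(c["intrinsics"]);T=np.array(c["pose"])
    p=np.linalg.inv(K)@[rc[1],rc[0],1]; d=T[:3,:3]@[p[0],-p[1],-p[2]];o=T[:3,3]
    return o+d*(z-o[2])/d[2]
def pix(cam,P):
    c=arm.get_calibration(cam);K=np.array(c["intrinsics"]);T=np.array(c["pose"])
    q=T[:3,:3].T@(np.array(P)-T[:3,3]);v=K@[q[0],-q[1],-q[2]];return v[:2]/v[2]
def snap(cam,name):
    im=np.array(arm.get_image(cam));cv2.imwrite("pics/"+name,im[:,:,::-1]);return im
E
python3 - <<'E'
from h import *
np.set_printoptions(precision=4,suppress=True)
s=arm.observe();print(s)
print(R.from_rotvec(s["ee_rot"]).as_matrix())
for c in ["top","side"]:
    snap(c,c+"0.png");print(c,arm.get_calibration(c))
    for q in ["straightedge","hole_end","cover","offcut"]:
        for r in arm.place_of(c,q)[:2]: print(q,r["conf"],r["point"],ray(c,r["point"],0))
E
```

```text
{'clock': 0.0, 'joints': array([-1.3206,  0.4352,  0.0249,  1.5741, -0.0116,  1.134 , -0.0751]), 'dq': array([-0.0005, -0.0006,  0.0018,  0.0024,  0.0004, -0.0009, -0.0012]), 'joint_efforts': array([ -0.0007, -66.7837,   0.9847, -31.4477,  -0.0606,   0.0423,
         0.0001]), 'position': array([0.2159, 0.5863, 0.4039]), 'ee_rot': array([-0.5514, -3.0927,  0.0025]), 'force': array([ 0.0528,  0.6494, -0.9582]), 'ft_torque': array([ 0.0119,  0.0335, -0.0037]), 'gripper_force': 0.0, 'width': 1.0018644112531663}
[[-0.9384  0.3456 -0.0004]
 [ 0.3456  0.9384 -0.0015]
 [-0.0001 -0.0016 -1.    ]]
top {'intrinsics': array([[445.3298,   0.    , 319.676 ],
       [  0.    , 445.3298, 243.0129],
       [  0.    ,   0.    ,   1.    ]]), 'pose': array([[-0.0027,  0.9943, -0.1069,  0.4459],
       [-0.9999, -0.0043, -0.0155, -0.0513],
       [-0.0159,  0.1068,  0.9942,  0.9441],
       [ 0.    ,  0.    ,  0.    ,  1.    ]])}
straightedge 0.85 [178.0, 277.2] [0.6897 0.0552 0.    ]
hole_end 0.69 [208.5, 182.0] [0.6237 0.2608 0.    ]
cover 0.63 [316.9, 371.1] [ 0.3915 -0.1437  0.    ]
offcut 0.83 [183.5, 467.3] [ 0.6748 -0.3546  0.    ]
side {'intrinsics': array([[437.1981,   0.    , 316.5179],
       [  0.    , 437.1981, 241.6093],
       [  0.    ,   0.    ,   1.    ]]), 'pose': array([[ 0.9916,  0.1092, -0.0697,  0.4758],
       [-0.1285,  0.7592, -0.6381, -0.6298],
       [-0.0167,  0.6416,  0.7668,  0.7202],
       [ 0.    ,  0.    ,  0.    ,  1.    ]])}
straightedge 0.86 [212.2, 376.2] [0.6865 0.0365 0.    ]
straightedge 0.39 [292.0, 250.8] [ 0.3968 -0.1402  0.    ]
hole_end 0.64 [151.9, 336.1] [0.6304 0.2628 0.    ]
cover 0.71 [292.6, 251.4] [ 0.3979 -0.1418  0.    ]
offcut 0.94 [378.4, 416.6] [ 0.6704 -0.3547  0.    ]
```

View pics/top0.png

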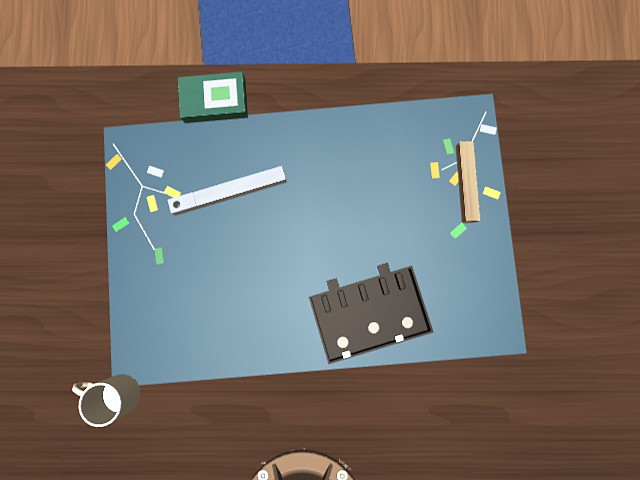

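View pics/side0.png

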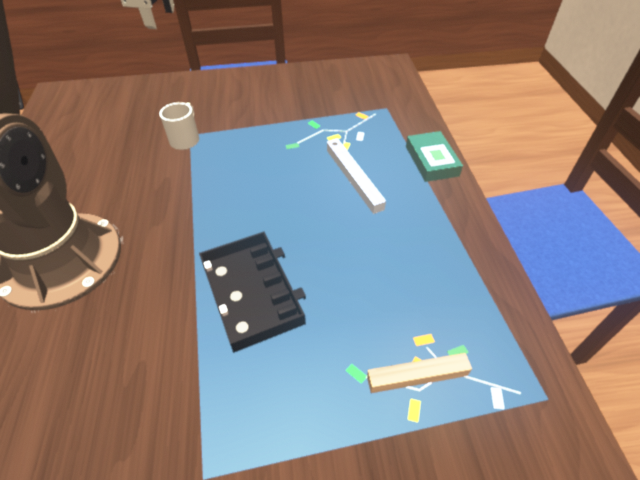

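The top view shows the bar with its hole at about (row 205, col 177) and its plain end at about (175, 284). The cover's tabs are at (285, 333) and (270, 384), facing away from the base, and the offcut is at right (182, 468). The side view agrees. Next I'll refine the poses by fitting box models to the silhouettes.

```bash
cat >> h.py <<'E'
from scipy.optimize import minimize
def box(x0,x1,y0,y1,h,z0=0): return np.array([[x,y,z] for x in(x0,x1) for y in(y0,y1) for z in(z0,h)])
BAR=[box(-.015,.235,-.015,.015,.03)]
COV=[box(-.07,.07,-.11,.11,.035)]
def fit(parts,obs,p0):
    # obs: list of (K,T,mask); pose x,y,yaw maximising the mean IoU
    def mask(p,K,T):
        m=np.zeros((480,640),np.uint8);c,s=np.cos(p[2]),np.sin(p[2])
        for B in parts:
            P=np.c_[p[0]+c*B[:,0]-s*B[:,1],p[1]+s*B[:,0]+c*B[:,1],B[:,2]]
            q=(P-T[:3,3])@T[:3,:3]*[1,-1,-1];v=q@K.T;v=v[:,:2]/v[:,2:]
            cv2.fillConvexPoly(m,np.round(cv2.convexHull(v.astype(np.float32))*16).astype(int),1,shift=4)
        return m>0
    def cost(p): return -np.mean([(mask(p,K,T)&M).sum()/(mask(p,K,T)|M).sum() for K,T,M in obs])
    for _ in range(3):
        r=minimize(cost,p0,method="Nelder-Mead",options=dict(initial_simplex=np.array([p0]*4)+np.vstack([np.zeros(3),np.diag([.008,.008,.05])]),xatol=1e-5,fatol=1e-5));p0=r.x
    return r.x,-r.fun
def ob(cam,q):
    c=arm.get_calibration(cam);arm.get_image(cam);r=arm.silhouettes(cam,q)
    return (np.array(c["intrinsics"]),np.array(c["pose"]),np.array(r[0]["region"]))
def bar_ends(p): return p[:2], p[:2]+.22*np.array([np.cos(p[2]),np.sin(p[2])])
E
python3 - <<'E'
from h import *
np.set_printoptions(precision=4,suppress=True)
for n,parts,p0 in [("straightedge",BAR,[.688,.046,1.85]),("cover",COV,[.394,-.143,.3])]:
    o=[ob(c,n) for c in("top","side")]
    if n=="cover":
        parts=COV+[box(.07,.09,s*.055-.011,s*.055+.011,.035,.03) for s in(1,-1)]
    for k in (o[:1],o[1:],o):
        p,f=fit(parts,k,p0);print(n,p,f,bar_ends(p)[1] if n!="cover" else "")
c,s=np.cos(p[2]),np.sin(p[2])
for v in [(.12,.11),(.12,-.11)]: print("place",p[0]+c*v[0]-s*v[1],p[1]+s*v[0]+c*v[1])
E
```

```text
straightedge [0.6891 0.0546 1.8592] 0.9194570135746606 [0.6265 0.2655]
straightedge [0.6867 0.0531 1.8605] 0.9415627051871307 [0.6239 0.2639]
straightedge [0.6874 0.0526 1.8537] 0.9099304529398418 [0.626  0.2639]
cover [ 0.3985 -0.1377  0.285 ] 0.9745941256661297 
cover [ 0.3967 -0.1403  0.2953] 0.9547544156786838 
cover [ 0.3978 -0.1389  0.2882] 0.9609536237320166 
place 0.4815744707220641 0.0006423774217616668
place 0.5441088811059935 -0.21028284041132317
```

```bash
A="" ; python3 -m inch '-0.2 -0.064 0.04 0 0.06; -0.2 -0.064 0.04 0 0.06; -0.2 -0.064 0.04 0 0.06; -0.2 -0.064 0.04 0 0.06; -0.2 -0.064 0.04 0 0.06'
python3 -m inch '-0.2 -0.064 0.04 0 0.06; -0.2 -0.064 0.04 0 0.06; -0.2 -0.064 0.04 0 0.06; -0.2 -0.064 0.04 0 0.06; -0.2 -0.064 0.04 0 0.06'
python3 -m inch '-0.095 -0.033 0.04 0.5 0.06; -0.095 -0.033 0.04 0.5 0.06; -0.095 -0.033 0.04 0.5 0.06; -0.095 -0.033 0.04 0.5 0.06; -0.095 -0.033 0.04 0.5 0.06'
python3 -m inch '0 0 0 0.43 0.06; 0 0 0 0.43 0.06; 0 0 0 0.43 0.06; 0 0 0 0.43 0.06'
cat >> h.py <<'E'
def tool():
    s=arm.observe();M=R.from_rotvec(s["ee_rot"]).as_matrix();return np.array(s["position"]),M,s
def to(xy,ang,z):
    "shift in tool axes and roll to reach TCP xy, tool-x heading, height"
    p,M,s=tool();d=M.T@(np.array([*xy,z])-p);a=np.arctan2(M[1,0],M[0,0])
    return d, (a-ang+np.pi)%(2*np.pi)-np.pi
E
python3 - <<'E'
from h import *
np.set_printoptions(precision=4,suppress=True)
p,M,s=tool();print(s["clock"],p,M,s["joints"],s["force"])
snap("wrist","w1.png")
for r in arm.place_of("wrist","hole_end")[:1]: print(r, ray("wrist",r["point"],0))
o=ob("wrist","straightedge")
print(arm.get_calibration("wrist"))
p,f=fit(BAR,[o],[.687,.053,1.857]);print(p,f,bar_ends(p))
print(to((.625,.2643),p[2],.181))
E
```

```text
clock: 1.4
position: [0.3865, 0.4525, 0.364]
ee_rot: [0.563, 3.088, -0.004]
force: [0.8, -0.4, 0.9]
width: 0.662
gripper_force: 0.0
clock: 1.9
position: [0.5513, 0.3227, 0.3238]
ee_rot: [0.562, 3.089, -0.005]
force: [0.1, -0.7, -1.1]
width: 0.655
gripper_force: 0.0
clock: 2.4
position: [0.6248, 0.2647, 0.2843]
ee_rot: [-1.3, -2.859, 0.001]
force: [-0.8, 0.3, 1.1]
width: 0.655
gripper_force: 0.0
clock: 2.8
position: [0.6243, 0.2656, 0.2849]
ee_rot: [-1.878, -2.518, -0.001]
force: [-0.7, 0.3, -0.3]
width: 0.652
gripper_force: 0.0
2.8 [0.6243 0.2656 0.2849] [[-0.2851  0.9585  0.    ]
 [ 0.9585  0.2851  0.0005]
 [ 0.0004  0.0002 -1.    ]] [-0.6992  0.643   0.3491  1.5808 -0.2531  0.9624  0.0201] [-0.7405  0.3339 -0.3449]
{'point': [241.2, 322.2], 'conf': 0.57} [0.6274 0.2615 0.    ]
{'intrinsics': array([[394.5623,   0.    , 317.4256],
       [  0.    , 394.5623, 238.1105],
       [  0.    ,   0.    ,   1.    ]]), 'pose': array([[ 0.9573, -0.2748, -0.0898,  0.5987],
       [ 0.2891,  0.9099,  0.2975,  0.3451],
       [ 0.    , -0.3108,  0.9505,  0.2647],
       [ 0.    ,  0.    ,  0.    ,  1.    ]])}
[0.6873 0.0528 1.8624] 0.6605951770138533 (array([0.6873, 0.0528]), array([0.624 , 0.2635]))
(array([-0.0005,  0.0002,  0.1039]), np.float64(0.00045559490806290626))
```

View pics/w1.png

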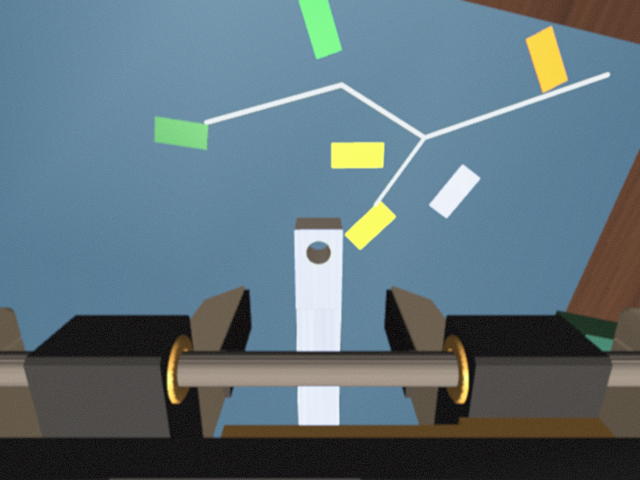

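The wrist view shows the hole at (252, 318) and the bar edges at cols 295 and 342, centred between the fingers, whose inner faces are at 250 and 386. I'll check those numerically.

Run:
```python
from h import *
np.set_printoptions(precision=4,suppress=True)
im=cv2.imread("pics/w1.png").astype(int).min(2)
p,M,s=tool()
def tf(P): return M.T@(P-p)
print("hole",ray("wrist",(252,318),.03),tf(ray("wrist",(252,318),.03)))
for r in (235,270,285,300,320,340,400,415):
    row=im[r];c=np.where(row[260:380]>165)[0]+260
    a,b=c.min()-.5,c.max()+.5
    A,B=tf(ray("wrist",(r,a),.03)),tf(ray("wrist",(r,b),.03));print(r,a,b,A[:2],B[:2],(A+B)[1]/2)
```

```text
hole [0.6239 0.2629 0.03  ] [-0.0015 -0.0012  0.2549]
235 293.5 342.5 [ 0.0097 -0.0165] [0.0098 0.014 ] -0.0012555756773402057
270 294.5 341.5 [-0.0139 -0.0163] [-0.0138  0.0139] -0.0012169497060193725
285 294.5 341.5 [-0.0244 -0.0165] [-0.0244  0.0141] -0.001199681788134452
300 295.5 341.5 [-0.0353 -0.016 ] [-0.0352  0.0143] -0.0008521560281448551
320 295.5 340.5 [-0.0501 -0.0163] [-0.0501  0.0139] -0.0011575999755870847
340 296.5 339.5 [-0.0656 -0.0158] [-0.0655  0.0136] -0.0011323566156559751
400 296.5 338.5 [-0.1154 -0.0166] [-0.1154  0.0138] -0.001412194612744301
415 297.5 338.5 [-0.1288 -0.0161] [-0.1287  0.014 ] -0.0010289599116313185
```

```bash
python3 -m inch '0 0 0.04 0 0.06; 0 0 0.08 0 0.06; 0 0 0.103 0 0.06; 0 0 0.103 0 0.06; 0 0 0.103 0 0.06'
python3 -m inch '0 0 0 0 0.045; 0 0 0 0 0.036; 0 0 0 0 0.02; 0 0 0 0 0.02; 0 0 0 0 0.02' 50
python3 - <<'E'
from h import *
np.set_printoptions(precision=4,suppress=True)
p,M,s=tool();print(p,np.degrees(np.arctan2(M[1,0],M[0,0])),s["force"],s["width"],s["gripper_force"])
for c in ("top","side"):
    b,f=fit(BAR,[ob(c,"straightedge")],[.687,.053,1.857]);print(b,f,bar_ends(b))
snap("wrist","w2.png");print(arm.place_of("top","straightedge")[:1])
E
```

```text
clock: 3.5
position: [0.6249, 0.2643, 0.1815]
ee_rot: [-1.877, -2.519, 0.0]
force: [-0.1, 0.9, 0.4]
width: 0.651
gripper_force: 0.0
clock: 4.0
position: [0.6249, 0.2644, 0.1819]
ee_rot: [1.879, 2.517, 0.0]
force: [0.2, 0.6, 0.4]
width: 0.326
gripper_force: 50.0
[0.6249 0.2644 0.1819] 106.51606708225606 [0.2091 0.6074 0.4349] 0.32632796285836374 50.000994969159365
[0.6891 0.0534 1.8544] 0.7961208840775823 (array([0.6891, 0.0534]), array([0.6275, 0.2646]))
[0.6869 0.0527 1.8609] 0.9257555847568988 (array([0.6869, 0.0527]), array([0.624 , 0.2635]))
[{'point': [177.8, 275.1], 'conf': 0.92}]
```

```bash
python3 -m inch '-0.0004 -0.0133 0 -0.06 0.02; -0.0016 -0.0265 0 -0.12 0.02; -0.0036 -0.0397 0 -0.18 0.02; -0.0064 -0.0527 0 -0.24 0.02; -0.0099 -0.0655 0 -0.3 0.02'
python3 - <<'E'
from h import *
np.set_printoptions(precision=4,suppress=True)
p,M,s=tool();a=np.arctan2(M[1,0],M[0,0]);print(p,np.degrees(a),s["force"],s["width"],s["joints"])
print("plain by tool",p[:2]-.2215*M[:2,0])
for c in ("top","side"):
    b,f=fit(BAR,[ob(c,"straightedge")],[.687,.053,a]);print(b,f,bar_ends(b))
E
```

```text
clock: 4.8
position: [0.5647, 0.2365, 0.1819]
ee_rot: [1.478, 2.771, 0.002]
force: [1.5, 0.4, 0.2]
width: 0.318
gripper_force: 50.0
[0.5647 0.2365 0.1819] 123.85888783338223 [1.4846 0.4422 0.205 ] 0.31848292418472735 [-0.6287  0.6744  0.2136  1.8208 -0.2157  0.6676  0.3002]
plain by tool [0.6881 0.0526]
[0.6895 0.0548 2.1653] 0.7689873417721519 (array([0.6895, 0.0548]), array([0.5663, 0.2371]))
[0.6874 0.0515 2.152 ] 0.8428899082568807 (array([0.6874, 0.0515]), array([0.5666, 0.2354]))
```

```bash
python3 -m inch '-0.0004 -0.0133 0 -0.06 0.02; -0.0016 -0.0265 0 -0.12 0.02; -0.0036 -0.0397 0 -0.18 0.02; -0.0064 -0.0527 0 -0.24 0.02; -0.0099 -0.0655 0 -0.3 0.02' | grep force
python3 -m inch '-0.0004 -0.0133 0 -0.06 0.02; -0.0016 -0.0265 0 -0.12 0.02; -0.0036 -0.0397 0 -0.18 0.02; -0.0064 -0.0527 0 -0.24 0.02; -0.0099 -0.0655 0 -0.3 0.02' | grep force
python3 -m inch '-0.0004 -0.0133 0 -0.06 0.02; -0.0016 -0.0265 0 -0.12 0.02; -0.0036 -0.0397 0 -0.18 0.02; -0.0064 -0.0527 0 -0.24 0.02; -0.0099 -0.0655 0 -0.3 0.02'
python3 - <<'E'
from h import *
np.set_printoptions(precision=4,suppress=True)
p,M,s=tool();a=np.arctan2(M[1,0],M[0,0]);print(p,np.degrees(a),s["force"],s["width"],s["joints"])
print("plain by tool",p[:2]-.2215*M[:2,0])
for c in ("top","side"):
    b,f=fit(BAR,[ob(c,"straightedge")],[.687,.053,a]);print(b,f,bar_ends(b))
snap("wrist","w3.png")
t=cv2.imread("pics/top0.png")[255:375,295:445];cv2.imwrite("pics/c0.png",cv2.resize(t,None,fx=5,fy=5,interpolation=cv2.INTER_CUBIC))
E
```

```text
force: [1.6, 1.9, -0.2]
gripper_force: 50.0
force: [0.7, 0.7, -0.9]
gripper_force: 50.0
clock: 6.5
position: [0.4678, 0.0705, 0.1818]
ee_rot: [0.128, 3.138, 0.001]
force: [0.1, 2.3, 0.6]
width: 0.317
gripper_force: 50.0
[0.4678 0.0705 0.1818] 175.32914715911386 [0.0666 2.2566 0.6017] 0.31733268655290503 [-0.2137  0.5214 -0.0641  2.1498  0.0691  0.4709  1.1584]
plain by tool [0.6886 0.0525]
[0.7082 0.0526 3.0733] 0.6579724409448819 (array([0.7082, 0.0526]), array([0.4887, 0.0677]))
[0.6924 0.0482 3.045 ] 0.7742079428826417 (array([0.6924, 0.0482]), array([0.4735, 0.0694]))
```

View pics/w3.png

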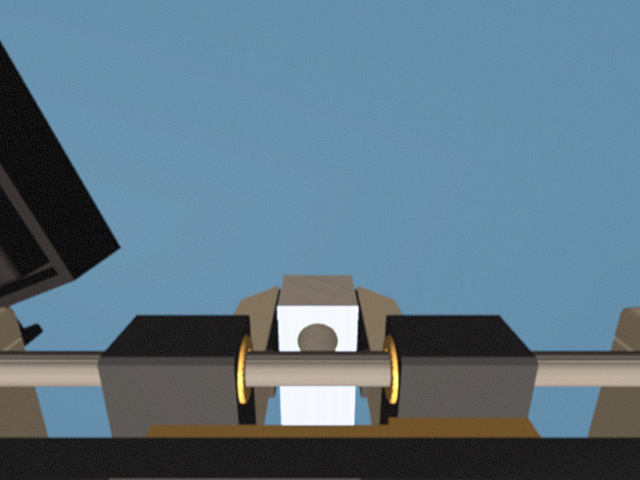

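View pics/c0.png

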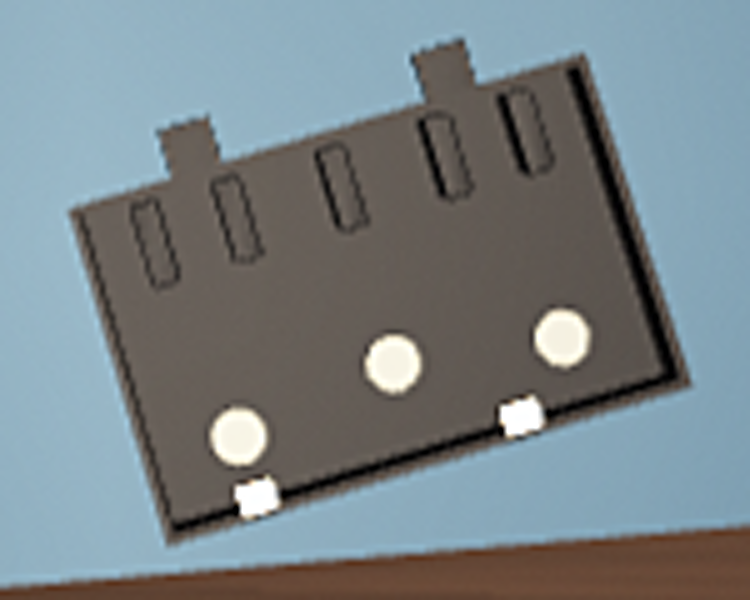

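The wrist view shows the cover's near corner (top rim at 279, 74; foot at 247, 119), and the hole is held between the pads. The crop shows all four rim corners sharply, so I'll compute the cover pose from those.

Run:
```python
from h import *
np.set_printoptions(precision=4,suppress=True)
px=[(70,210),(583,55),(690,383),(168,545)];mod=np.array([(.07,.11),(.07,-.11),(-.07,-.11),(-.07,.11)])
P=np.array([ray("top",((v+.5)/5-.5+255,(u+.5)/5-.5+295),.035)[:2] for u,v in px]);print(P)
print(np.linalg.norm(np.roll(P,-1,0)-P,axis=1))
a=mod-mod.mean(0);b=P-P.mean(0);th=np.arctan2((a[:,0]*b[:,1]-a[:,1]*b[:,0]).sum(),(a*b).sum());c=P.mean(0);print("cover",c,th)
Rm=np.array([[np.cos(th),-np.sin(th)],[np.sin(th),np.cos(th)]])
print("corner",c+Rm@[.07,.11],"places",c+Rm@[.12,.11],c+Rm@[.12,-.11])
for (u,v) in [(192,145),(440,68)]: print("tab tips",[Rm.T@(ray("top",((v-22+.5)/5-.5+255,(u+.5)/5-.5+295),z)[:2]-c) for z in(0.01,.035)])
print("wrist corner",ray("wrist",(279,74),.035),ray("wrist",(246,119),0))
pl=np.array([.6882,.0525]);d=c+Rm@[.12,.11]-pl;print(np.linalg.norm(d),np.degrees(np.arctan2(d[1],d[0])))
p,M,s=tool();print("hole by wrist",ray("wrist",(341,318),.03),p)
```

```text
[[ 0.4344 -0.0143]
 [ 0.4966 -0.2233]
 [ 0.365  -0.2628]
 [ 0.3016 -0.0535]]
[0.218  0.1374 0.2187 0.1384]
cover [ 0.3994 -0.1385] 0.2908274957221635
corner [ 0.4349 -0.013 ] places [0.4828 0.0013] [ 0.5459 -0.2095]
tab tips [array([0.089 , 0.0507]), array([0.0885, 0.0513])]
tab tips [array([ 0.0897, -0.0581]), array([ 0.0891, -0.0546])]
wrist corner [ 0.4306 -0.0132  0.035 ] [ 0.4306 -0.0142  0.    ]
0.21165035045914632 -166.00386951994994
hole by wrist [0.4659 0.0694 0.03  ] [0.4676 0.0699 0.1818]
```

```bash
python3 -m inch '-0.0004 -0.0133 0 -0.06 0.02; -0.0016 -0.0265 0 -0.12 0.02; -0.0036 -0.0397 0 -0.18 0.02; -0.0064 -0.0527 0 -0.24 0.02; -0.0099 -0.0655 0 -0.3 0.02' | grep force
python3 -m inch '-0.0015 -0.0025 0 -0.011 0.02; -0.003 -0.0051 0 -0.023 0.02; -0.003 -0.0051 0 -0.023 0.02; -0.003 -0.0051 0 -0.023 0.02'
python3 - <<'E'
from h import *
np.set_printoptions(precision=4,suppress=True)
p,M,s=tool();a=np.arctan2(M[1,0],M[0,0]);print(p,np.degrees(a),s["force"],s["width"],s["joints"])
print("plain by tool",p[:2]-.2215*M[:2,0])
snap("wrist","w4.png")
im=cv2.imread("pics/w4.png");cv2.imwrite("pics/w4c.png",im[:,:420])
E
```

```text
force: [-0.6, 4.3, 3.2]
gripper_force: 50.0
clock: 7.65
position: [0.4744, 0.001, 0.1818]
ee_rot: [0.375, -3.116, -0.001]
force: [-7.4, 2.2, 11.9]
width: 0.323
gripper_force: 50.0
[0.4744 0.001  0.1818] -166.27234299932456 [-7.3587  2.2299 11.9328] 0.3234986183260246 [ 0.01    0.5287 -0.1638  2.1385  0.1747  0.4894  1.5238]
plain by tool [0.6895 0.0535]
```

View pics/w4c.png

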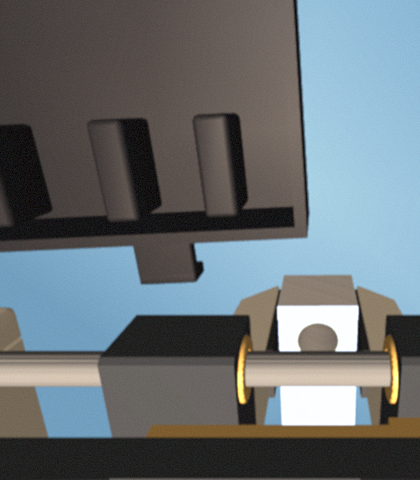

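The rim corner is at (237, 307), the tab tip along row 282 (cols 143–197), and the hole at (340, 318) sits just clear of the corner. I'll release and measure the bar against the cover, all from the same camera.

```bash
python3 - <<'E'
from h import *
np.set_printoptions(precision=4,suppress=True)
p,M,s=tool();print(s["force"])
tf=lambda P:(M.T@(P-p))[:2]
C=ray("wrist",(237,308),.035);E=ray("wrist",(250,0),.035);H=ray("wrist",(340,318),.03)
d=(C-E)[:2];print("edge heading",np.degrees(np.arctan2(d[1],d[0])))
y=d/np.linalg.norm(d);x=np.array([y[1],-y[0]])
print("corner",C,tf(C),"hole",H,tf(H),"hole in cover frame",x@(H-C)[:2]+.07,y@(H-C)[:2]+.11)
for z in (.0,.02,.035):
  T=[ray("wrist",(282,c),z) for c in (144,197)];print(z,[(x@(t-C)[:2]+.07,y@(t-C)[:2]+.11) for t in T])
E
python3 -m inch '0 0 0 0 0.034; 0 0 0 0 0.04; 0 0 0 0 0.04; 0 0 0 0 0.04'
python3 - <<'E'
from h import *
np.set_printoptions(precision=4,suppress=True)
for c in ("top","side"):
    o=ob(c,"straightedge");b,f=fit(BAR,[o],[.69,.053,3.38]);print(b,f,bar_ends(b))
E
```

```text
[-7.7119  1.0962 12.5001]
edge heading 106.33095325395948
corner [ 0.4307 -0.0132  0.035 ] [ 0.0454 -0.0035] hole [0.4716 0.0004 0.03  ] [ 0.0024 -0.    ] hole in cover frame 0.11313940977902574 0.11149698700059116
0.0 [(np.float64(0.09901393406923939), np.float64(0.03431351303342871)), (np.float64(0.10006324420224372), np.float64(0.05797881754099662))]
0.02 [(np.float64(0.09042763998253933), np.float64(0.04428075224294312)), (np.float64(0.09134723284219029), np.float64(0.06502051674356513))]
0.035 [(np.float64(0.0839879194175142), np.float64(0.05175618165007895)), (np.float64(0.08481022432215021), np.float64(0.07030179114549154))]
clock: 8.1
position: [0.4756, -0.0, 0.1816]
ee_rot: [-0.376, 3.119, 0.0]
force: [-0.6, 0.1, 0.4]
width: 0.435
gripper_force: 0.0
[0.6898 0.0546 3.3886] 0.4717379820390914 (array([0.6898, 0.0546]), array([0.4765, 0.0008]))
[0.7072 0.0554 3.3676] 0.611659192825112 (array([0.7072, 0.0554]), array([0.4928, 0.0061]))
```

```bash
python3 -m inch '0 0 -0.03 0 0.04; 0 0 -0.07 0 0.06; -0.03 0 -0.11 0 0.06; -0.06 0 -0.15 0 0.06; -0.08 0 -0.19 0 0.06'
python3 -m inch '-0.03 0 0 0 0.06; -0.03 0 0 0 0.06; -0.03 0 0 0 0.06'
python3 - <<'E'
from h import *
snap("wrist","w5.png")
E
```

```text
clock: 8.8
position: [0.5542, 0.0191, 0.3739]
ee_rot: [-0.376, 3.118, 0.001]
force: [1.8, 0.1, -0.2]
width: 0.648
gripper_force: 0.0
clock: 9.1
position: [0.582, 0.0259, 0.371]
ee_rot: [0.376, -3.118, -0.0]
force: [-0.4, -0.2, -0.9]
width: 0.652
gripper_force: 0.0
```

View pics/w5.png

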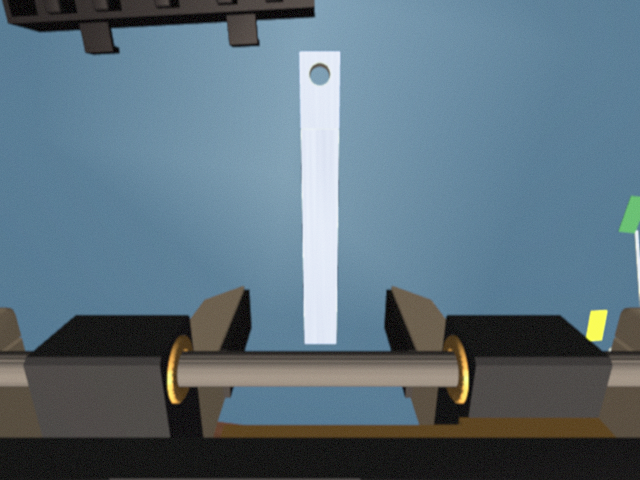

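The whole bar and the tabbed edge are in view: hole at (73, 319), plain end at row 344, tab tips near rows 45 and 51. I'll zoom in on the cover part.

Run:
```python
import cv2
im=cv2.imread("pics/w5.png")[0:100,0:350];im=cv2.convertScaleAbs(im,alpha=1.6,beta=20)
cv2.imwrite("pics/w5c.png",cv2.resize(im[0:100,190:350],None,fx=5,fy=5,interpolation=cv2.INTER_CUBIC))
```

```text
(no output)
```

View pics/w5c.png

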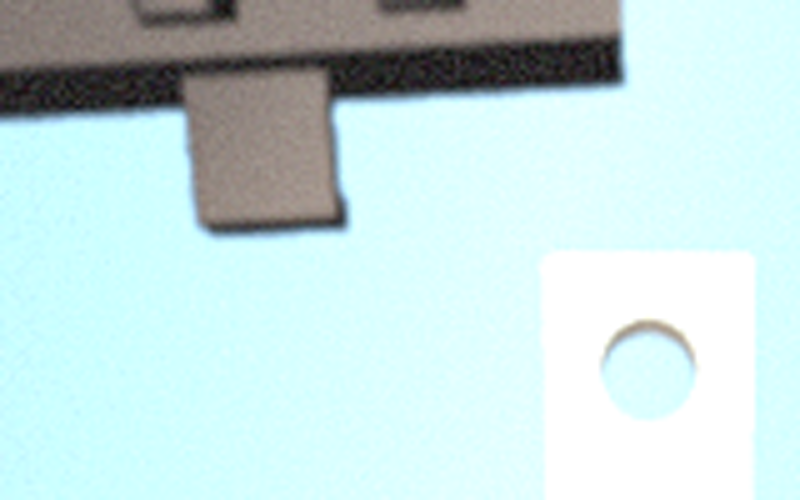

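The crop gives the rim corner at (6.6, 313.3), the foot corner at (16.2, 314.3), the tab tip at row 44 (cols 229.6–257.3) and the hole at (73.4, 319.2).

Run:
```python
from h import *
np.set_printoptions(precision=4,suppress=True)
p,M,s=tool();W=lambda r,c,z:ray("wrist",(r,c),z)[:2]
h=lambda d:np.degrees(np.arctan2(d[1],d[0]))
for n,C,E in [("rim",W(6.6,313.3,.035),W(14.2,189.9,.035)),("foot",W(16.2,314.3,0),W(23,189.9,0))]:
    print(n,C,h(C-E))
    y=np.array([np.cos(np.radians(106.6)),np.sin(np.radians(106.6))]);x=np.array([y[1],-y[0]])
    f=lambda P:np.array([x@(P-C)+.07,y@(P-C)+.11])
    H=W(73.4,319.2,.03);P=W(344,320.5,.03);E2=W(52,320,.03)
    print(" hole",f(H),"plain end face",f(P),"hole end face",f(E2),"len",np.linalg.norm(P-E2),"tab tip",[f(W(44,c,z)) for z in(.015,.025) for c in(229.6,257.3)])
print("world hole",H,"plain pt",P+.015*(H-P)/np.linalg.norm(H-P),"heading",h(H-P),h(M[:2,0]))
print(len(s),s["clock"],p)
```

```text
rim [ 0.4306 -0.0147] 106.92903980282262
 hole [0.1135 0.1121] plain end face [0.3478 0.1023] hole end face [0.0988 0.1134] len 0.2492329967899206 tab tip [array([0.0879, 0.0442]), array([0.0889, 0.0655]), array([0.0894, 0.0461]), array([0.0905, 0.0669])]
foot [ 0.4296 -0.0145] 106.59842112529016
 hole [0.1145 0.1117] plain end face [0.3488 0.1018] hole end face [0.0998 0.1129] len 0.2492329967899206 tab tip [array([0.0889, 0.0437]), array([0.0899, 0.0651]), array([0.0904, 0.0457]), array([0.0914, 0.0664])]
world hole [ 0.4717 -0.0002] plain pt [0.6845 0.0537] heading -165.80359102155563 -166.24695943494382
10 9.15 [0.5815 0.0257 0.3708]
```

```bash
python3 -m inch '-0.04 0.0005 0.02 0 0.06; -0.08 0.001 0.05 0 0.06; -0.11 0.0013 0.08 0 0.06; -0.1106 0.0013 0.11 0 0.06; -0.1106 0.0013 0.12 0 0.06'
python3 - <<'E'
from h import *
np.set_printoptions(precision=4,suppress=True)
print(to((.6886,.0533),np.radians(-166.25),.182))
im=snap("wrist","w6.png").astype(int).min(2);p,M,s=tool()
for r in (60,120,180,240,280,300):
    c=np.where(im[r,255:385]>165)[0]+255
    print(r,c.min(),c.max(),[(M.T@(ray("wrist",(r,c.mean()),.03)-p))[:2]])
E
```

```text
clock: 9.65
position: [0.6875, 0.0532, 0.2472]
ee_rot: [0.376, -3.112, 0.0]
force: [-1.1, -0.3, 0.2]
width: 0.653
gripper_force: 0.0
(array([-0.0016, -0.0002,  0.0652]), np.float64(0.0003379658841167199))
60 287 350 [array([0.1079, 0.0001])]
120 288 349 [array([0.0814, 0.0002])]
180 290 348 [array([0.0526, 0.0005])]
240 291 347 [array([0.0209, 0.0006])]
280 292 346 [array([-0.002 ,  0.0006])]
300 293 345 [array([-0.014 ,  0.0006])]
```

```bash
python3 -m inch '0 0 0.02 -0.003 0.06; 0 0 0.03 -0.003 0.06; 0 0 0.03 -0.003 0.06; 0 0 0.03 -0.003 0.06'
python3 - <<'E'
from h import *
np.set_printoptions(precision=4,suppress=True)
print(to((.6886,.0533),np.radians(-166.1),.182))
im=snap("wrist","w7.png").astype(int).min(2);p,M,s=tool();print(M[2])
for r in (60,120,180,240,280,300):
    c=np.where(im[r,255:385]>165)[0]+255
    print(r,c.min(),c.max(),[(M.T@(ray("wrist",(r,c.mean()),.03)-p))[:2]])
g=cv2.imread("pics/w7.png")[290:310].astype(int).mean((0,2));print(g[225:415:3].astype(int))
E
```

```text
clock: 10.1
position: [0.6893, 0.0533, 0.2229]
ee_rot: [-0.38, 3.118, -0.0]
force: [0.3, -0.4, 1.0]
width: 0.653
gripper_force: 0.0
(array([0.0007, 0.0002, 0.0409]), np.float64(0.0002693944747482746))
[-0.0015 -0.0002 -1.    ]
60 284 357 [array([0.1052, 0.0009])]
120 286 355 [array([0.0821, 0.0009])]
180 287 354 [array([0.0568, 0.001 ])]
240 289 352 [array([0.029 , 0.0011])]
280 290 351 [array([0.0088, 0.0012])]
300 290 350 [array([-0.0018,  0.001 ])]
[ 96  94  93  92  79  50  26  16  56 129 129 129 129 128 128 128 128 128
 128 128 127 128 227 232 232 232 233 233 235 234 230 231 232 230 231 232
 234 232 233 235 233 234 168 124 123 124 123 124 124 124 124 124 124 116
  18  18  34  62  87  92  93  95  96  98]
```

```bash
python3 -m inch '0 0.0012 0.02 0 0.06; 0 0.0012 0.041 0 0.06; 0 0.0012 0.041 0 0.06; 0 0.0012 0.041 0 0.06'
python3 -m inch '0 0 0 0 0.045; 0 0 0 0 0.036; 0 0 0 0 0.02; 0 0 0 0 0.02; 0 0 0 0 0.02' 50
python3 - <<'E'
from h import *
np.set_printoptions(precision=4,suppress=True)
p,M,s=tool();print(p,np.degrees(np.arctan2(M[1,0],M[0,0])),s["force"],s["joints"],"hole by tool",p[:2]+.2195*M[:2,0])
E
```

```text
clock: 10.55
position: [0.6893, 0.0547, 0.1817]
ee_rot: [-0.381, 3.118, 0.0]
force: [0.1, -0.0, -0.6]
width: 0.654
gripper_force: 0.0
clock: 11.05
position: [0.6891, 0.0546, 0.1811]
ee_rot: [-0.381, 3.118, 0.0]
force: [-1.2, 0.4, 2.5]
width: 0.323
gripper_force: 50.0
[0.6891 0.0546 0.1811] -166.07162921326528 [-1.1716  0.432   2.4727] [-0.0544  0.7716 -0.165   1.5782  0.1596  0.8047  1.5297] hole by tool [0.4761 0.0018]
```

```bash
python3 -m inch '0.0004 -0.0132 0 0.06 0.02; 0.0016 -0.0264 0 0.12 0.02; 0.0036 -0.0395 0 0.18 0.02; 0.0063 -0.0524 0 0.24 0.02; 0.0098 -0.0652 0 0.3 0.02' | grep force
python3 -m inch '0.0004 -0.0132 0 0.06 0.02; 0.0016 -0.0264 0 0.12 0.02; 0.0036 -0.0395 0 0.18 0.02; 0.0063 -0.0524 0 0.24 0.02; 0.0098 -0.0652 0 0.3 0.02' | grep force
python3 -m inch '0.0004 -0.0132 0 0.06 0.02; 0.0016 -0.0264 0 0.12 0.02; 0.0036 -0.0395 0 0.18 0.02; 0.0063 -0.0524 0 0.24 0.02; 0.0098 -0.0652 0 0.3 0.02' | grep force
python3 -m inch '0.0004 -0.0132 0 0.06 0.02; 0.0016 -0.0264 0 0.12 0.02; 0.0036 -0.0395 0 0.18 0.02; 0.0063 -0.0524 0 0.24 0.02; 0.0098 -0.0652 0 0.3 0.02'
python3 - <<'E'
from h import *
np.set_printoptions(precision=4,suppress=True)
p,M,s=tool();print(p,np.degrees(np.arctan2(M[1,0],M[0,0])),s["force"],s["joints"],"hole by tool",p[:2]+.2205*M[:2,0])
snap("wrist","w8.png")
E
```

```text
force: [0.6, 5.2, 4.0]
gripper_force: 50.0
force: [1.4, 4.7, 5.0]
gripper_force: 50.0
force: [1.0, 3.7, 3.5]
gripper_force: 50.0
clock: 13.05
position: [0.6018, -0.1807, 0.181]
ee_rot: [1.454, 2.783, -0.001]
force: [3.1, 2.6, 3.8]
width: 0.322
gripper_force: 50.0
[ 0.6018 -0.1807  0.181 ] 124.81736799747173 [3.1084 2.6374 3.7618] [ 0.1198  0.689   0.1294  1.7729 -0.1284  0.6864  0.9271] hole by tool [0.4759 0.0003]
```

View pics/w8.png

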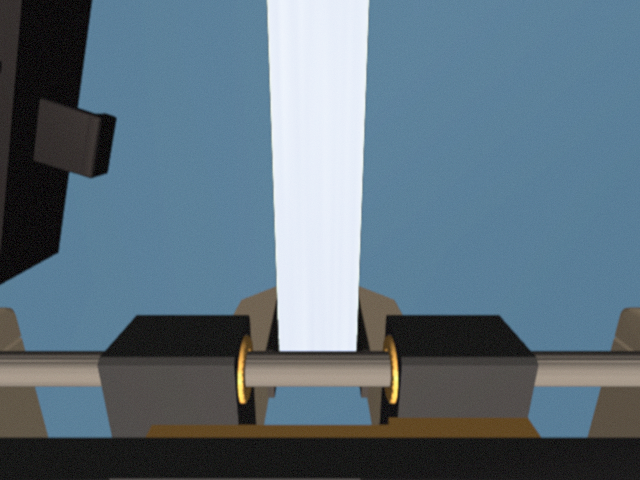

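The bar is nearly round. The right tab at (140, 75) and the cover's foot corner at about (255, 58) stay well clear of the bar and the left finger. Finishing the swing now.

```bash
python3 -m inch '0.0004 -0.0132 0 0.06 0.02; 0.0016 -0.0264 0 0.12 0.02; 0.0036 -0.0395 0 0.18 0.02; 0.0063 -0.0524 0 0.24 0.02; 0.0098 -0.0652 0 0.3 0.02' | grep force
python3 -m inch '-0.001 0 0 0.01 0.02; -0.0015 0.0005 0 0.016 0.02; -0.0015 0.0005 0 0.016 0.02; -0.0015 0.0005 0 0.016 0.02'
python3 - <<'E'
from h import *
np.set_printoptions(precision=4,suppress=True)
p,M,s=tool();print(p,np.degrees(np.arctan2(M[1,0],M[0,0])),s["force"],"hole by tool",p[:2]+.2205*M[:2,0])
E
python3 -m inch '0 0 0 0 0.033; 0 0 0 0 0.037; 0 0 0 0 0.039; 0 0 0 0 0.039'
python3 -m inch '0 0 -0.03 0 0.039; 0 0 -0.07 0 0.06; 0.03 0 -0.11 0 0.06; 0.06 0 -0.15 0 0.06; 0.08 0 -0.19 0 0.06'
python3 -m inch '0.03 0.005 -0.005 0 0.06; 0.03 0.005 -0.005 0 0.06; 0.03 0.005 -0.005 0 0.06; 0.03 0.005 -0.005 0 0.06'
python3 - <<'E'
from h import *
snap("wrist","w9.png")
for c in ("wrist","top"): print(c,[(q,[ (r["point"],r["conf"]) for r in arm.place_of(c,q)[:1]]) for q in ("straightedge","hole_end","cover")])
E
```

```text
force: [2.2, 2.5, 0.8]
gripper_force: 50.0
clock: 14.0
position: [0.5418, -0.2113, 0.181]
ee_rot: [-1.868, -2.521, 0.005]
force: [-8.5, 2.2, 14.8]
width: 0.325
gripper_force: 50.0
[ 0.5418 -0.2113  0.181 ] 106.9145432210448 [-8.5497  2.2146 14.8361] hole by tool [ 0.4777 -0.0003]
clock: 14.4
position: [0.5441, -0.21, 0.1805]
ee_rot: [-1.868, -2.526, 0.001]
force: [-0.1, 0.2, -0.5]
width: 0.424
gripper_force: 0.0
clock: 14.9
position: [0.52, -0.1314, 0.372]
ee_rot: [-1.865, -2.527, -0.0]
force: [1.0, 0.4, 0.3]
width: 0.649
gripper_force: 0.0
clock: 15.3
position: [0.5165, -0.1039, 0.3752]
ee_rot: [-1.868, -2.525, 0.002]
force: [0.4, 0.1, -0.1]
width: 0.656
gripper_force: 0.0
wrist [('straightedge', [([307.9, 314.0], 0.93)]), ('hole_end', [([77.3, 310.0], 0.72)]), ('cover', [([206.0, 184.9], 0.64)])]
top [('straightedge', [([180.0, 277.2], 0.59)]), ('hole_end', []), ('cover', [([316.4, 370.2], 0.88)])]
```

View pics/w9.png

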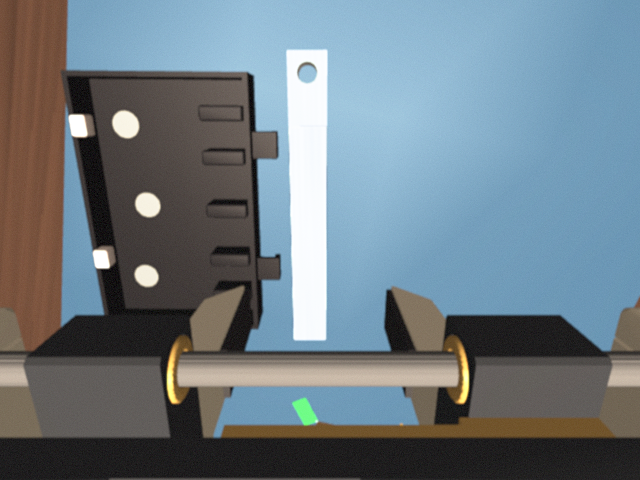

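The bar lies parallel beside the tabs. Its left edge runs cols 287–294, the tab tips are at (145, 277) and (267, 280), and both ends look level with the corners. Now a numeric check.

Run:
```python
from h import *
np.set_printoptions(precision=4,suppress=True)
im=cv2.imread("pics/w9.png").astype(int)
W=lambda r,c,z:ray("wrist",(r,c),z)[:2]
m=im.min(2)
E=[(r,np.where(m[r,270:340]>170)[0]+270) for r in(90,160,220,280,325)]
print([(r,c.min(),c.max()) for r,c in E])
for r in (145,267): print(r,im[r,255:292].sum(1)//3)
for r in (90,300,80,320): print(r,im[r,240:268].sum(1)//3)
print("col 245:",im[64:82,245].sum(1)//3, "col 267:",im[124:168,267].sum(1)//3,"col 271 low:",im[250:286,271].sum(1)//3)
print("col 308 ends",m[44:56,295],m[334:346,308])
A,B=[W(r,(c.min()+c.max())/2,.03) for r,c in(E[0],E[-1])]
print("bar heading",np.degrees(np.arctan2(*(A-B)[::-1])),A,B, W(72,307,.03))
```

```text
[(90, np.int64(287), np.int64(327)), (160, np.int64(289), np.int64(326)), (220, np.int64(290), np.int64(326)), (280, np.int64(292), np.int64(326)), (325, np.int64(293), np.int64(325))]
145 [ 94  93  96  93  92  98  97  97  95  99 100 102 101  97 102  97 104 100
 102 107  95  71  82 141 179 186 185 185 184 188 183 185 182 194 231 251
 252]
267 [ 48  32  37  62  72  72  69  67  71  71  70  71  71  72  72  75  73  73
  74  77  73  74  73  71  52  99 149 163 163 165 160 160 164 163 163 163
 185]
90 [103 101 103  99 103 100  97  79  46  26  14  18  19  52 121 179 195 193
 193 193 193 193 195 193 194 191 193 196]
300 [ 60  36  21  20  31  24  19  26  23  26  40  58  65  63  61  61  61  35
  25  14  14  38  94 146 154 158 155 157]
80 [ 74  86  97 100 103 105  99  61  38   0  14  16  24  90 156 186 194 193
 194 194 194 192 193 191 190 191 195 189]
320 [ 28  27  18  24  18  21  18  25  18  23  29  26  25  46  62  65  62  51
  35  40  94 136 153 155 152 152 152 154]
col 245: [192 191 194 193 193 194 187 167 122 104 101 100 103 103 100 101 105  99] col 267: [188 186 189 190 189 184 166 125  97  99 102 102 105 103  99 102 105 103
  96 100 100 101  96  98  92  95  97  93  96  94  93  93  89  97 115 155
 177 184 182 181 180 184 180 180] col 271 low: [166 162 165 164 166 158 129  77  57  73  76  78  78  72  75  78  74  73
  73  70  71  70  73  72  67  63  65  68  71  94 129 153 161 158 159 159]
col 308 ends [154 151 151 152 157 187 233 251 251 250 250 250] [249 248 249 249 249 234 175 121 111 115 112 114]
bar heading 107.14301462835077 [ 0.4783 -0.0123] [ 0.539  -0.2089] [0.4746 0.0001]
```

Run:
```python
from h import *
np.set_printoptions(precision=4,suppress=True)
W=lambda r,c,z:ray("wrist",(r,c),z)[:2]
hd=lambda d:np.degrees(np.arctan2(d[1],d[0]))
print("rim",hd(W(90,247.2,.035)-W(300,256.7,.035)),"foot",hd(W(90,253.6,0)-W(300,261.6,0)),"tabs",hd(W(145,275.5,.022)-W(267,278.8,.022)),"bar L",hd(W(90,286.5,.03)-W(325,292.5,.03)),"bar R",hd(W(90,327.5,.03)-W(325,325.5,.03)))
t=np.radians(106.9);y=np.array([np.cos(t),np.sin(t)]);x=np.array([y[1],-y[0]])
H,P=W(72,307,.03),W(340.2,309.5,.03)
Hc=W(49.8,307,.03);O=W(90,247.2,.035)
f=lambda Q:np.array([x@(Q-O)+.07,y@(Q-O)])
print("len",np.linalg.norm(Hc-P))
print("hole",f(H),"ends",f(Hc),f(P),"barL",f(W(90,286.5,.03)),f(W(325,292.5,.03)),"foot x",f(W(90,253.6,0)),f(W(300,261.6,0)))
for z in(.015,.022,.03):print("tabs",z,f(W(145,275.5,z)),f(W(267,278.8,z)),"centre y",f(W(144.7,267,z))[1],f(W(268.3,271,z))[1])
print("rim corner +y",f(W(71.8,247,.035)))
```

```text
rim 106.6881339029368 foot 106.54041055424992 tabs 106.78682722551892 bar L 107.25800811532132 bar R 107.02802795541241
len 0.2504030754090652
hole [0.1154 0.0132] ends [0.1155 0.0286] [ 0.1167 -0.2218] barL [0.0995 0.0003] [ 0.1008 -0.2055] foot x [0.0695 0.0015] [ 0.0683 -0.195 ]
tabs 0.015 [ 0.0882 -0.0425] [ 0.088  -0.1533] centre y -0.042269541243120705 -0.1545979350074174
tabs 0.022 [ 0.089  -0.0419] [ 0.0887 -0.1504] centre y -0.0416788395256235 -0.1516961011498365
tabs 0.03 [ 0.0898 -0.0412] [ 0.0896 -0.1471] centre y -0.04100375184848386 -0.14837971959831547
rim corner +y [0.0705 0.0128]
```

The bar is centred and parallel to within 0.5°, but the clearance is about 11 mm where 15 mm is wanted. I'll regrip the plain end and ease it out about 3 mm.

Run:
```python
from h import *
np.set_printoptions(precision=4,suppress=True)
p,M,s=tool();print(s["clock"],p);print(to((.5418,-.2113),np.radians(107.0),.222))
```

```text
15.65 [ 0.5167 -0.1035  0.3754]
(array([-0.1105, -0.0075,  0.1534]), np.float64(0.0004745479412369136))
```

```bash
python3 -m inch '-0.04 -0.0075 0.03 0 0.05; -0.08 -0.0075 0.06 0 0.05; -0.1105 -0.0075 0.1 0 0.05; -0.1105 -0.0075 0.14 0 0.05; -0.1105 -0.0075 0.153 0 0.05'
python3 -m inch '0 0 0 0 0.05; 0 0 0 0 0.05'
python3 - <<'E'
from h import *
np.set_printoptions(precision=4,suppress=True)
print(to((.5418,-.2113),np.radians(107.0),.182))
im=snap("wrist","w10.png").astype(int).min(2);p,M,s=tool()
for r in (60,180,280,300):
    c=np.where(im[r,255:385]>165)[0]+255;print(r,c.min(),c.max(),(M.T@(ray("wrist",(r,c.mean()),.03)-p))[:2])
g=cv2.imread("pics/w10.png")[290:310].astype(int).mean((0,2));print(g[230:290:2].astype(int),g[345:405:2].astype(int))
E
```

```text
clock: 16.15
position: [0.5404, -0.2115, 0.2189]
ee_rot: [-1.866, -2.52, 0.004]
force: [-0.4, 0.2, -0.4]
width: 0.545
gripper_force: 0.0
clock: 16.35
position: [0.5426, -0.2103, 0.224]
ee_rot: [1.865, 2.527, 0.001]
force: [0.1, -0.4, 0.8]
width: 0.545
gripper_force: 0.0
(array([-0.0007, -0.0011,  0.042 ]), np.float64(0.0022639651423328466))
60 276 349 [ 0.1034 -0.0037]
180 280 346 [ 0.0546 -0.0037]
280 283 344 [ 0.0062 -0.0035]
300 283 343 [-0.0045 -0.0038]
[104 103 101 100  99  97  97  95  96  94  80  58  35  19  18  44 121 131
 130 130 131 131 131 130 131 129 146 233 239 239] [129 133 133 133 134 133 134 133 134 133 134 134 134 134 122  39  17  22
  35  57  80  93  96  96  97  98 100 100 101 103]
```

```bash
python3 -m inch '0 -0.0023 0.02 0 0.05; 0 -0.0023 0.041 0 0.05; 0 -0.0023 0.041 0 0.05; 0 -0.0023 0.041 0 0.05'
python3 -m inch '0 0 0 0 0.04; 0 0 0 0 0.034; 0 0 0 0 0.02; 0 0 0 0 0.02; 0 0 0 0 0.02' 50
python3 -m inch '0 0.001 -0.0003 0.002 0.02; 0 0.002 -0.0003 0.004 0.02; 0 0.003 -0.0003 0.006 0.02; 0 0.003 -0.0003 0.006 0.02; 0 0.003 -0.0003 0.006 0.02'
```

```text
clock: 16.8
position: [0.5404, -0.2114, 0.1833]
ee_rot: [1.865, 2.526, 0.001]
force: [-0.7, -0.7, -0.6]
width: 0.547
gripper_force: 0.0
clock: 17.3
position: [0.5402, -0.2116, 0.1826]
ee_rot: [1.867, 2.525, 0.001]
force: [-1.1, 1.1, 6.9]
width: 0.326
gripper_force: 50.0
clock: 17.8
position: [0.5415, -0.2114, 0.1826]
ee_rot: [-1.875, -2.519, 0.002]
force: [-6.1, -0.8, 10.3]
width: 0.326
gripper_force: 50.0
```

```bash
python3 -m inch '0 0.001 -0.0004 0 0.02; 0 0.002 -0.0004 0.001 0.02; 0 0.002 -0.0004 0.001 0.02; 0 0.002 -0.0004 0.001 0.02'
```

```text
clock: 18.2
position: [0.5441, -0.2105, 0.1826]
ee_rot: [-1.876, -2.519, 0.001]
force: [-4.0, -1.3, 5.8]
width: 0.328
gripper_force: 50.0
```

```bash
python3 -m inch '0 0 0 0 0.033; 0 0 0 0 0.037; 0 0 0 0 0.039; 0 0 0 0 0.039'
python3 -m inch '0 0 -0.03 0 0.039; 0 0 -0.07 0 0.06; 0.03 0 -0.11 0 0.06; 0.06 0 -0.15 0 0.06; 0.08 0 -0.19 0 0.06'
python3 -m inch '0.03 0.005 -0.005 0 0.06; 0.03 0.005 -0.005 0 0.06; 0.03 0.005 -0.005 0 0.06; 0.03 0.005 -0.005 0 0.06; 0.03 0.005 -0.005 0 0.06'
python3 - <<'E'
from h import *
np.set_printoptions(precision=4,suppress=True)
im=snap("wrist","w11.png").astype(int);m=im.min(2);g=im.sum(2)//3
for r in (90,160,220,280,325):
    c=np.where(m[r,270:345]>170)[0]+270;print(r,c.min(),c.max())
for r in (135,145,150,262,267,272): print(r,g[r,262:296])
print("row90",g[90,240:262]);print("row295",g[295,244:270])
c0=[r for r in range(30,360) if m[r,298]>170];c1=[r for r in range(30,360) if m[r,312]>170];print(c0[0],c0[-1],c1[0],c1[-1])
print("tab cols",g[120:170,266],g[245:295,270])
print(arm.observe()["clock"])
E
```

```text
clock: 18.6
position: [0.5448, -0.2099, 0.1824]
ee_rot: [1.876, 2.52, 0.0]
force: [0.6, -0.3, 0.0]
width: 0.428
gripper_force: 0.0
clock: 19.1
position: [0.5209, -0.1315, 0.3738]
ee_rot: [-1.874, -2.52, -0.001]
force: [1.1, -0.5, -0.2]
width: 0.647
gripper_force: 0.0
clock: 19.6
position: [0.5177, -0.1043, 0.3768]
ee_rot: [-1.878, -2.518, 0.002]
force: [-0.2, -0.7, -0.8]
width: 0.655
gripper_force: 0.0
90 290 330
160 292 330
220 294 329
280 295 329
325 296 329
135 [100 103 105 100 105 104  99 104 104 106 102  94  72  62 114 170 186 188
 187 187 187 184 187 187 188 189 188 188 180 181 212 250 253 251]
145 [ 97  97 100  98 100  98  99  99  95  98  98 102  83  61 108 170 183 184
 184 185 186 183 186 187 183 183 185 184 182 190 229 251 253 251]
150 [ 94  95  92 101  97  97  95  98  99  94  98  95  86  61  97 158 182 185
 183 183 183 182 184 184 185 185 183 182 185 190 226 253 253 251]
262 [ 70  69  74  72  74  76  74  75  74  74  76  74  74  71  72  68  63  60
 110 154 168 163 163 162 165 164 161 168 164 167 164 162 158 209]
267 [ 72  69  71  68  69  73  74  73  72  71  73  74  72  74  6
[... 170 characters left out ...]
164 162 161 163 161 160 162 165 164 161 160 165 219]
row90 [ 97 103 100 103  94  91  54  25  13   4  22  44 119 177 196 196 195 190
 194 191 192 193]
row295 [ 24  24  17  22  19  26  35  39  47  67  68  61  50  29  20  18  27  43
 102 143 155 156 154 155 157 154]
48 338 48 338
tab cols [192 188 186 188 187 189 186 188 188 183 152 109  92 101 100 105 102 103
 100 102 102  98  98 104 101 100 100  96 100  95  97  99  96  94  94  92
  94 102 139 173 184 185 176 178 183 179 180 179 179 181] [165 163 163 166 162 165 166 165 163 159 131  75  57  70  75  78  76  74
  78  73  75  71  72  71  78  72  74  66  72  67  66  72  74  94 128 153
 161 158 158 157 158 155 159 154 159 152 159 158 158 156]
19.65
```

View pics/w11.png

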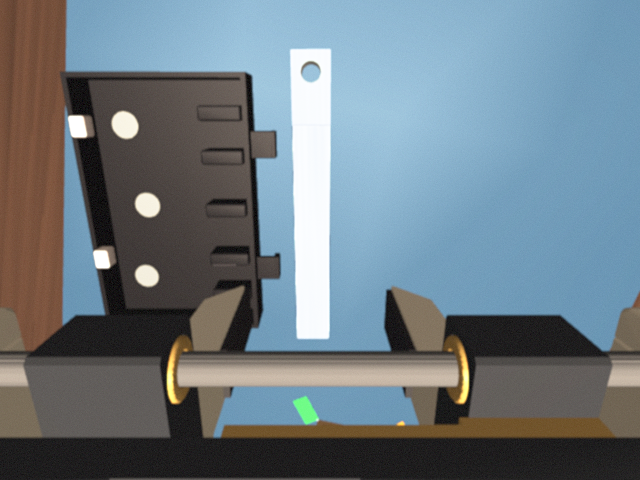

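The bar is still parallel and is now further out: its left edge runs cols 290–296, with the tab tips at 274 and 279. One last numeric check.

Run:
```python
from h import *
np.set_printoptions(precision=4,suppress=True)
W=lambda r,c,z:ray("wrist",(r,c),z)[:2]
t1,t2=W(145,274.0,.022),W(267,278.0,.022)
O=(t1+t2)/2;t=np.radians(106.7);y=np.array([np.cos(t),np.sin(t)]);x=np.array([y[1],-y[0]])
f=lambda Q:np.array([x@(Q-O)+.09,y@(Q-O)])
print("tabs heading",np.degrees(np.arctan2(*(t1-t2)[::-1])),f(t1),f(t2),"centres",f(W(144,266,.022)),f(W(266.7,270,.022)))
print("barL",f(W(90,289.5,.03)),f(W(325,295.7,.03)),"ends",f(W(47.5,310.5,.03)),f(W(338.5,312.8,.03)),"hole",f(W(71.5,310.7,.03)))
```

```text
tabs heading 106.60313702548426 [0.0901 0.0545] [ 0.0899 -0.0545] centres [0.0835 0.0553] [ 0.0826 -0.0542]
barL [0.1045 0.0968] [ 0.1055 -0.1099] ends [0.1209 0.1267] [ 0.1215 -0.1244] hole [0.121  0.1101]
```

```bash
python3 -c "
from cell import arm
print(arm.sign_off())"
```

```text
the job is handed in; nothing more can be done
None
```

The bar was walked round hole end first, then plain end, and handed in flat and parallel to the tabbed edge within about 0.3°, about 15 mm clear of both tabs and centred to about 1 mm; a final 3–4 mm nudge to widen the clearance moved the hole end out along with the bar.

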